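# Chuck the ring holder in the engraving block

### The arm

A 6-joint arm with a two-finger parallel gripper is mounted at the origin on the work surface. World frame = base frame: x ahead of the robot, y to its left, z up, the work surface at z = 0. Lengths are in m, angles in rad, forces in N, time in s.
With the tool pointing down it reaches from about 0.225 to 0.875 m from the base axis. Payload 3.4 kg.
Tool frame: the origin (TCP) lies between the finger pads; the fingertips stand 11 mm ahead of it and the grasp point (between the pads) lies 8 mm behind it; z points along the fingers, y is the line along which they close (so a half turn about z gives the same grasp; the last joint's range is limited). The gripper opens to 85 mm and grips with 20 to 120 N. Pads are 22 mm wide; open, the fingers measure 114 mm over their backs; the gripper's body (76 mm by 85 mm) begins 54 mm behind the grasp point. The pads swing forward as they close: fully open they stand 13 mm farther back than shut.
Start: joints at [-0.121, 0.276, 1.505, -0, 1.361, -0.121], TCP at [0.575, -0, 0.242] pointing down, gripper open.
Joint ranges: [-2.89, 2.89], [-0.75, 2.08], [0.22, 2.7], [-1.18, 4.32], [0.11, 2.71], [-2.7, 2.7]. Speed limits (rad/s): [2.57, 2.57, 3.14, 3.14, 3.14, 3.14].

### API

Orientations are given as a unit quaternion [w, x, y, z].
In Python, from rig import sensors, eyes, manip gives the robot as it stands.
- The arm moves only by the tool drive_tool, never from a script. Its argument "deltas" is a list of rows, each an object with "linear": the shift along the world's x, y, z in mm, a list of three; "twist": the turn about the world's z in degrees; "claw": the opening, from 0 (shut) to 1 (fully open). In form: [{"linear": [tx, ty, tz], "twist": twist, "claw": claw}, ...]. A call has 1 to 12 rows; each row is the pose to reach, as a shift and turn from the pose commanded when the call began; what a row does not reach only later rows make up. A row lasts 1/12 s, in which the tool goes at most 41.7 mm and 7.16 degrees, less where a joint would pass 70% of its speed; a pose out of reach is approached as far as the arm can. A call with a gripper value outside its range is refused whole. The fingers move at their own pace and stop on an object; "squeeze" is the grip in N (left out, the last holds). Time passes only in rows, so rows that repeat a pose let the fingers close. It gives the time, the measured TCP pose, the force, the opening and the grip force at its end, in the units of the state.
- sensors.get_state(): the state, without advancing time (a new reading comes with each control period).
- eyes.get_image(name): name is "scene" or "side" or "wrist"; returns the picture (480x640x3 uint8, red, green, blue); there is no depth.
- eyes.camera_model(name): a dict with "intrinsics" (3x3 intrinsics, pixels), "R" (3x3) and "t" (3): a world point X has camera coordinates R X + t. Camera axes: x right, y down, z forward; pixel columns grow to the right and rows downward; lengths in m; the calibration is good to about 2 mm. The wrist camera is an equidistant fisheye: a pixel r from the principal point sees the ray r / f radians off the axis. A picture is of the moment at which its call begins: read the wrist's pose just before it. camera_model takes no time and is no camera call; for the wrist camera it gives the pose at the moment of the call.
- manip.sign_off(): hands the job in; it is judged then, once.
The state is a dict: "clock": time; "qpos": joint angles; "qd": joint speeds; "effort": joint torques, N m; "position": TCP position; "ee_rot": TCP orientation; "contact_force": force on the tool from outside, world axes, zero at the start; "moment": the same for the moment, N m; "width": finger opening in m; "gripper_force": force on a finger pad.
Only numpy, scipy, OpenCV 4.12 (cv2) and the standard library are available. Lean on these libraries where they do the work, as an engineer would, in place of code of your own. Each camera call takes 0.05 s, during which the arm holds its last target. There are 200 camera calls.

### The job

Take the holder that carries the ring out of the wooden rack, by its knurled collar and without pinching the ring, and lower its shank gently into the collet of the engraving block until it is fully home. Then turn the collet nut clockwise until the collet grips the shank, finger-tight and no more, and let go. Leave the other holders, the ring cone and the ring box alone.

Things in the scene. Friction and masses are not known exactly. Their poses are not given: they have to be found in the camera images.
- holder: the ring holder to be chucked, steel, about 120 g, standing upright in one of the rack's three holes, its collar resting on the rack. Origin: centre of the collar's underside; z up its axis. Below it a round shank, 10 mm diameter, 28 mm long, with a rounded end; above it the knurled collar, 24 mm diameter, 15 mm high; on that a 17 mm mandrel with the ring (top 27 mm above the origin)
- shank_tip (a point): centre of the lower end of that shank, 28 mm below the holder's origin
- ring: the silver band on the holder, 21 mm outside diameter and 5 mm wide, between 17.5 and 22.5 mm above the underside of the collar; origin on the axis at the band's lower edge; soft finished metal, not to be squeezed
- block: engraver's ball block, fixed and locked: a steel ball in a black rubber ring 116 mm across, a turntable (66 mm across, top 90 mm above the counter) and on it a collet chuck 31 mm across with the nut on top. Origin on the vertical chuck axis at counter level; z up
- nut: round knurled collet nut around the bore, 34 mm outside diameter, 20 mm high, its mouth 19 mm wide. Origin on the chuck axis at its lower face, 113 mm above the counter; z up. Clockwise seen from above closes the collet. At the start it stands anywhere between 0.7 and 2.4 rad short of where the jaws first touch the shank, which must be felt
- stop: stop screw at the bottom of the bore; origin at the centre of its upper face, 108 mm above the counter, 25 mm below the nut's upper face. A shank fully home stands on it; the collar's underside is then 3 mm above the nut. It takes a gentle push, up to about 25 N
- jaw0: one of six collet jaws around the bore, inside the nut, 18 mm high with a bevelled mouth 2 mm below the nut's upper face; origin near the chuck axis, 110 mm above the counter; -x points from this jaw to the axis. With the nut slack, opposite jaws stand 11.1 to 13.8 mm apart; turning the nut moves all six inwards together
- jaw1: the next collet jaw, a sixth of a turn counter-clockwise; origin and size as jaw0
- rack: wooden rack, fixed, 50 x 176 x 36 mm, three 12 mm holes through its top in a row along its y axis, at -60, 0 and +60 mm; origin at the centre of its underside; z up
- spare_cup: another holder in the rack with the same shank and collar, and a 22 mm brass cup on top instead of a ring (origin as for the ring holder); stays
- spare_plain: another holder in the rack with the same shank and collar, and a bare 13 mm stub on top (origin as for the ring holder); stays
- ring_cone: small wooden display cone, 32 mm across and 56 mm high, standing on the counter; origin under its centre; stays
- ring_box: closed dark ring box, 55 x 55 x 40 mm, on the counter; origin under its centre; stays
- nut_face (a point): centre of the nut's mouth, on the chuck axis in its upper face, 133 mm above the counter. The thread drags with about 0.12 N m either way and holds where it is left; once the jaws bear on the shank the torque that resists turning climbs by about 0.03 N m per 0.1 rad. Finger-tight is 0.10 to 0.15 N m above what the slack nut read in the same way; 0.19 above is too tight
Not all that is in view belongs to the job. Leave any red look-alike of the holder alone.

How it is judged:
By the outcome, as a careful person would: the job done as asked, in the order asked, and still so for the second after the job is handed in, with the robot touching nothing.
It also fails if it takes over 67 s, if anything falls off the work surface, if the arm or the gripper's body presses on something with over 40 N, if the wrist force passes 120 N, or if a joint passes its speed limit or range.

## Working session

There is one attempt and no reset: what is moved stays moved. The work goes in short steps, Python scripts to look and compute and a tool call to move; the robot and the scene stay as the last step left them, time stands still between calls to the robot, and variables do not carry over. Pictures are saved under pics/ and viewed, at most 10 in all, crops included, and the job is handed in when it is done.

Besides the shell and the picture viewer there is one more tool, called after "Call:" by a JSON object that holds its "op" and its "data", one argument or row to a line. drive_tool: Moves the arm, as the interface text tells. Its arguments: {"type":"object","properties":{"deltas":{"type":"array","items":{"type":"object","properties":{"linear":{"type":"array","items":{"type":"number"}},"twist":{"type":"number"},"claw":{"type":"number"}}}},"squeeze":{"type":"number"}},"required":["deltas"]}

```bash
mkdir -p pics; ls
cat > h.py <<'E'
import numpy as np, cv2
from rig import sensors, eyes, manip
def grab(n,f=None):
    m=eyes.camera_model(n); im=eyes.get_image(n)
    if f: cv2.imwrite(f'pics/{f}.png',cv2.cvtColor(im,cv2.COLOR_RGB2BGR))
    return im,m
def ray(m,u,v,fish=False):
    K=np.array(m['intrinsics']);R=np.array(m['R']);t=np.array(m['t'])
    x=(u-K[0,2])/K[0,0];y=(v-K[1,2])/K[1,1]
    if fish:
        r=np.hypot(x,y);s=np.sin(r)/r if r>1e-9 else 1.
        d=np.array([x*s,y*s,np.cos(r)])
    else: d=np.array([x,y,1.])
    d=R.T@d; return -R.T@t,d/np.linalg.norm(d)
def onz(m,u,v,z,fish=False):
    o,d=ray(m,u,v,fish); return o+d*(z-o[2])/d[2]
def proj(m,X,fish=False):
    K=np.array(m['intrinsics']);c=np.array(m['R'])@np.array(X)+np.array(m['t'])
    if fish:
        r=np.hypot(c[0],c[1]);th=np.arctan2(r,c[2]);q=c[:2]/max(r,1e-9)*th
    else: q=c[:2]/c[2]
    return K[0,0]*q[0]+K[0,2],K[1,1]*q[1]+K[1,2]
E
python3 - <<'E'
from h import *
a,m=grab('scene','scene'); b,n=grab('side','side')
w,k=grab('wrist','wrist')
for x in (m,n,k): print(np.round(x['intrinsics'],1).tolist(),np.round(-np.array(x['R']).T@np.array(x['t']),3),np.round(x['R'],2).tolist())
print(sensors.get_state())
E
```

```text
pics
[[442.4, 0.0, 318.3], [0.0, 442.4, 232.7], [0.0, 0.0, 1.0]] [1.029 0.325 0.494] [[-0.51, 0.86, -0.01], [0.49, 0.28, -0.82], [-0.7, -0.43, -0.57]]
[[620.3, 0.0, 317.8], [0.0, 620.3, 246.3], [0.0, 0.0, 1.0]] [ 0.076 -0.644  0.735] [[0.8, -0.6, -0.01], [-0.37, -0.49, -0.79], [0.46, 0.63, -0.62]]
[[371.6, 0.0, 312.8], [0.0, 371.6, 245.1], [0.0, 0.0, 1.0]] [0.575 0.085 0.372] [[1.0, -0.0, -0.0], [0.0, -0.94, 0.33], [-0.0, -0.33, -0.94]]
{'clock': 0.15, 'qpos': array([-1.21010555e-01,  2.76461795e-01,  1.50582498e+00,  1.72362601e-05,
        1.36069883e+00, -1.20958239e-01]), 'qd': array([ 2.12369321e-04, -8.60864876e-04, -4.25114755e-03,  8.35896034e-04,
       -2.29624231e-05,  1.44389058e-03]), 'effort': array([ 9.65923646e-04, -4.17143512e+01, -2.46032345e+01, -1.26433165e-04,
        7.58384820e-03, -3.43765259e-05]), 'position': array([5.74631877e-01, 3.93104560e-05, 2.41638446e-01]), 'ee_rot': array([-5.53516995e-04,  7.07126381e-01,  7.07086838e-01, -4.22810974e-04]), 'contact_force': array([ 0.09876888, -0.32690159,  0.10338133]), 'moment': array([-0.00036849,  0.00874271, -0.02761185]), 'gripper_force': 0.0, 'width': 0.0854615610832631}
```

View pics/scene.png

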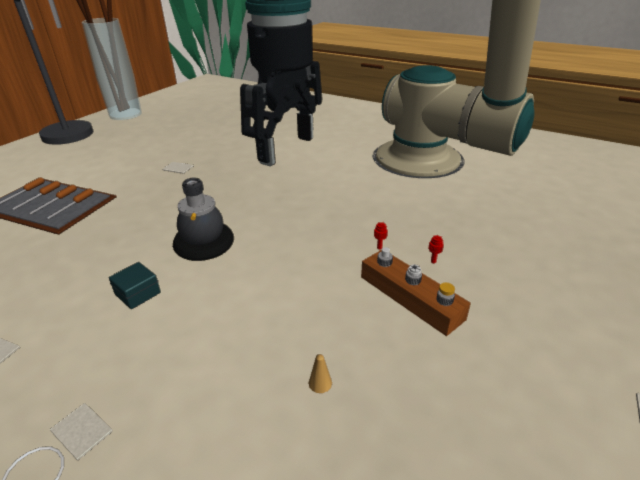

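View pics/wrist.png

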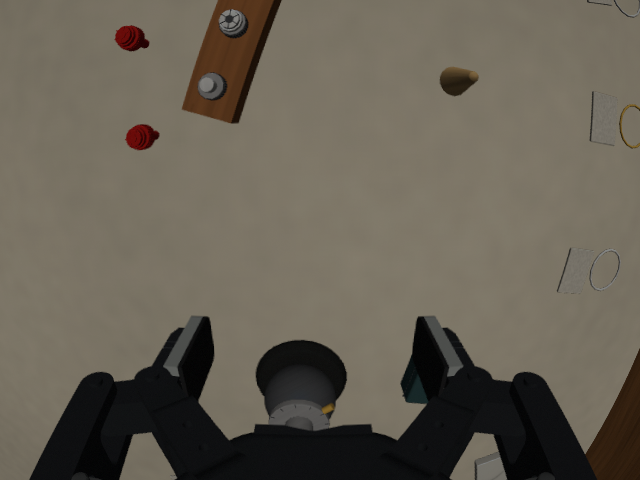

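View pics/side.png

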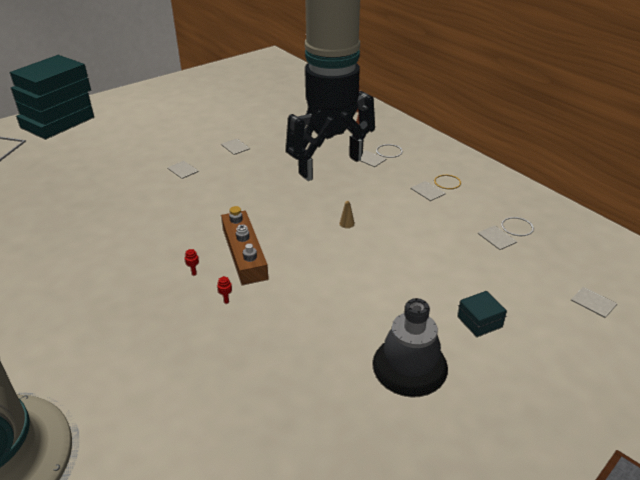

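Candidates for the holder, with scene pixels: plain stub (385,258), ring holder in the middle (414,274), brass cup (446,293), and the red look-alikes at (381,232) and (436,245). The middle one fits the description, and it also shows at wrist (232,22) and side (242,232). The block's nut is at scene (193,187) and side (417,308). Next is a close crop of these to check the choice.

Run:
```python
import cv2, numpy as np
s=cv2.imread('pics/scene.png');d=cv2.imread('pics/side.png');w=cv2.imread('pics/wrist.png')
def c(im,u,v,r=30): 
    u=max(u,r);v=max(v,r)
    return cv2.resize(im[v-r:v+r,u-r:u+r],(390,290) if 0 else (290,290),interpolation=cv2.INTER_CUBIC)
cv2.imwrite('pics/crop1.png',np.vstack([np.hstack([c(s,414,274),c(d,242,232)]),np.hstack([c(s,193,187),c(d,417,308)])]))
```

```text
(no output)
```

View pics/crop1.png

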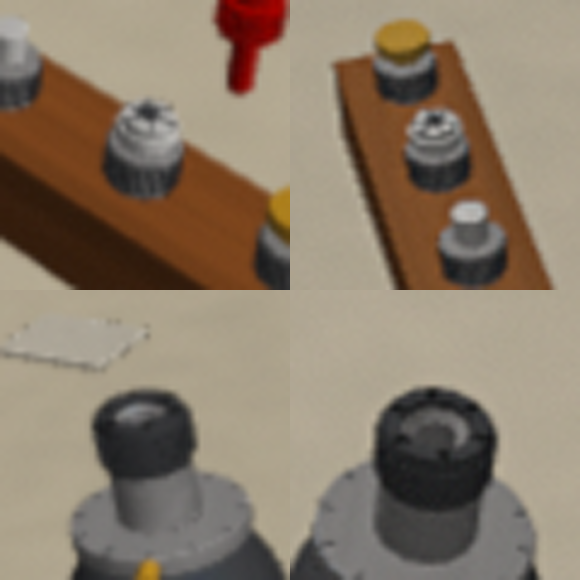

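Run:
```python
from h import *
s=eyes.camera_model('scene');d=eyes.camera_model('side')
def tri(a,b):
    (o,p),(q,r)=a,b
    A=np.stack([p,-r],1);x=np.linalg.lstsq(A,q-o,rcond=None)[0]
    return o+p*x[0],q+r*x[1]
for nm,a,b,z in(('holder',(415,267.2),(242,227.5),.063),('nut',(193,182.4),(417.4,306.5),.133)):
    print(nm,onz(s,*a,z).round(4),onz(d,*b,z).round(4),[x.round(4) for x in tri(ray(s,*a),ray(d,*b))])
# rack direction from the neighbours in side view (plain top ~z.060?, cup)
p=onz(d,212+(470-290)/4.833,202+212/4.833,.063);c=onz(d,212+(403-290)/4.833,202+35/4.833,.063)
v=c-p;print('plain',p.round(3),'cup',c.round(3),np.linalg.norm(v),np.degrees(np.arctan2(v[1],v[0])))
```

```text
holder [0.5044 0.1767 0.063 ] [0.5043 0.1744 0.063 ] [array([0.504 , 0.1766, 0.0627]), array([0.5049, 0.1756, 0.0621])]
nut [ 0.5604 -0.2137  0.133 ] [ 0.5588 -0.2187  0.133 ] [array([ 0.5583, -0.2162,  0.1314]), array([ 0.5599, -0.2177,  0.1316])]
plain [0.486 0.12  0.063] cup [0.525 0.232 0.063] 0.11879936352090462 71.18689291449303
```

The crop confirms the middle holder carries the ring: scene (415,267), at about (504, 176) mm, with the row running at 71°. The nut is at about (559, -217) mm. I'll close across the row (twist -19°) and look again from above.

Call:
{"op": "drive_tool", "data": {
  "deltas": [
    {"linear":[-14,35,-10],"twist":-5,"claw":1},
    {"linear":[-28,70,-20],"twist":-10,"claw":1},
    {"linear":[-42,105,-35],"twist":-15,"claw":1},
    {"linear":[-56,140,-48],"twist":-19,"claw":1},
    {"linear":[-70,176,-59],"twist":-19,"claw":0.7},
    {"linear":[-70,176,-59],"twist":-19,"claw":0.7},
    {"linear":[-70,176,-59],"twist":-19,"claw":0.7},
    {"linear":[-70,176,-59],"twist":-19,"claw":0.7}
  ]
}}

```text
clock: 0.82
position: [0.5053, 0.1759, 0.1834]
ee_rot: [0.0, 0.814, 0.581, 0.0]
contact_force: [0.6, 0.1, 0.5]
width: 0.0596
gripper_force: 0.0
```

Run:
```python
from h import *
s=sensors.get_state();w,k=grab('wrist','w2')
np.save('w2m.npy',k,allow_pickle=True)
print(s['position'],s['width'],s['clock'])
print(proj(k,[.5045,.1762,.063],True),proj(k,[*s['position'][:2],.063],True),proj(k,[*s['position'][:2],.051],True))
u,v=map(int,proj(k,[.5045,.1762,.063],True))
im=cv2.imread('pics/w2.png');cv2.imwrite('pics/w2c.png',cv2.resize(im[v-75:v+75,u-100:u+100],(800,600),interpolation=cv2.INTER_CUBIC));print(u-100,v-75)
```

```text
[0.50532605 0.17588932 0.18340109] 0.05964125509245296 0.8167
(np.float64(311.4181648035025), np.float64(241.87212013686255)) (np.float64(312.6542260188722), np.float64(241.9056593659541)) (np.float64(312.6569258989403), np.float64(236.7457352220659))
211 166
```

View pics/w2c.png

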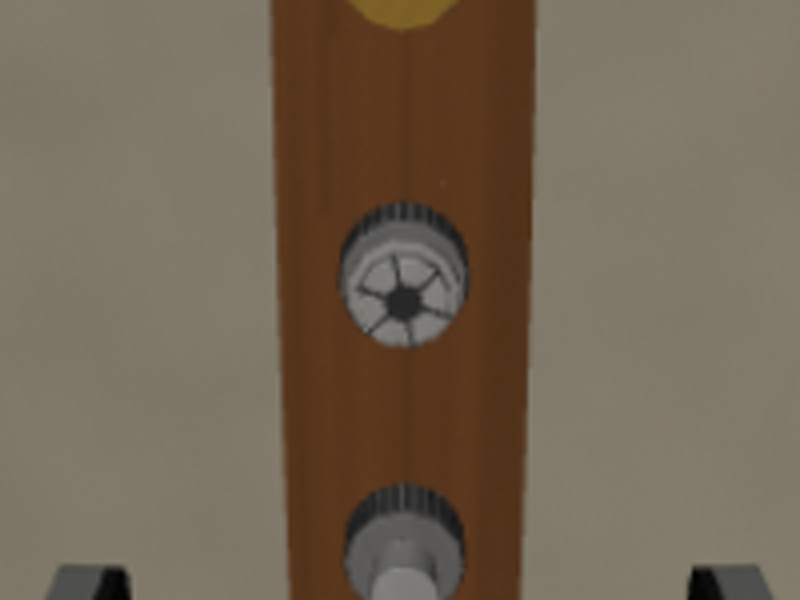

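The wrist view shows the ring holder's top at crop (404,302), about wrist (312,241.5). That is directly under the TCP, and the row is square to the fingers. I'll descend and grip the collar.

Call:
{"op": "drive_tool", "data": {
  "deltas": [
    {"linear":[-0.5,0,-35],"twist":0,"claw":0.6},
    {"linear":[-0.5,0,-70],"twist":0,"claw":0.6},
    {"linear":[-0.5,0,-100],"twist":0,"claw":0.6},
    {"linear":[-0.5,0,-120],"twist":0,"claw":0.6},
    {"linear":[-0.5,0,-132],"twist":0,"claw":0.6},
    {"linear":[-0.5,0,-132],"twist":0,"claw":0.6},
    {"linear":[-0.5,0,-132],"twist":0,"claw":0.45},
    {"linear":[-0.5,0,-132],"twist":0,"claw":0.4}
  ],
  "squeeze": 30
}}

```text
clock: 1.53
position: [0.5061, 0.1753, 0.0524]
ee_rot: [0.001, 0.815, 0.58, 0.001]
contact_force: [0.1, -0.0, -0.3]
width: 0.0341
gripper_force: 0.0
```

Run:
```python
from h import *
s=sensors.get_state();w,k=grab('wrist','w3');grab('side','s3')
print(s['position'],s['width'],s['contact_force'],s['moment'])
im=cv2.imread('pics/w3.png');a=cv2.resize(im[240:440,180:446],(798,600),interpolation=cv2.INTER_CUBIC)
cv2.imwrite('pics/w3c.png',a)
```

```text
[0.50614478 0.17533829 0.05240071] 0.03408170965518001 [ 0.08887529 -0.01899529 -0.32271753] [-0.03637456 -0.05428075  0.02386278]
```

View pics/w3c.png

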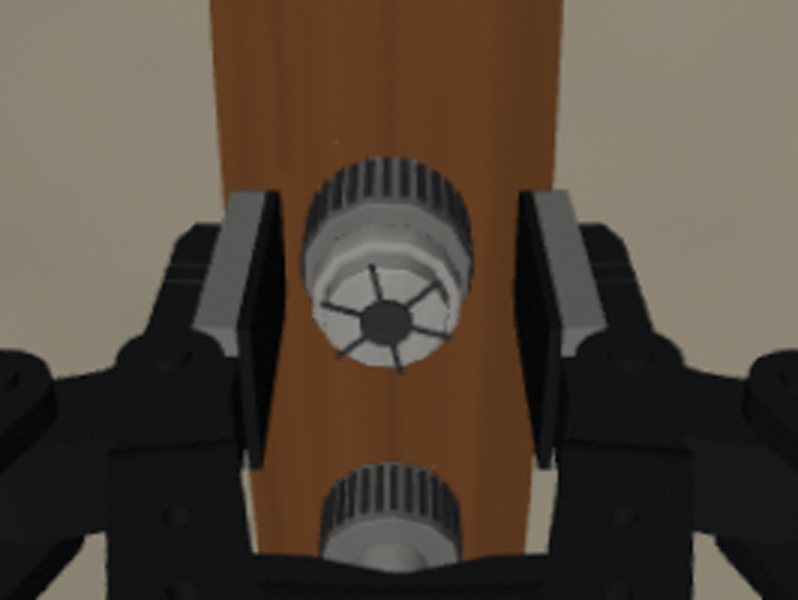

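Run:
```python
from h import *
k=eyes.camera_model('wrist');s=sensors.get_state();p=s['position']
print(p,onz(k,180+387/3,240+322/3,.063,True))
# finger-tip inner front edges: same-height symmetric points -> midpoint; tip z guess sweep
for z in(.036,.04,.044,.048):
    a=onz(k,180+278/3,240+191/3,z,True);b=onz(k,180+519/3,240+191/3,z,True);print(z,((a+b)/2).round(4),np.linalg.norm(a-b).round(4))
```

```text
[0.50596246 0.17577355 0.05274464] [0.50482722 0.17686414 0.063     ]
0.036 [0.508  0.1811 0.036 ] 0.0362
0.04 [0.5086 0.1831 0.04  ] 0.0352
0.044 [0.5093 0.1852 0.044 ] 0.0343
0.048 [0.51   0.1872 0.048 ] 0.0333
```

The ring holder's top is at crop (387,322), about 1.5 mm off the mid-line of the pads. The fingertips are at z ≈ 44 mm. I'll shift by that much, drop 4 mm so the pads cover the collar, and close.

Call:
{"op": "drive_tool", "data": {
  "deltas": [
    {"linear":[-1,1,-4],"twist":0,"claw":0.4},
    {"linear":[-1,1,-4],"twist":0,"claw":0.4},
    {"linear":[-1,1,-4],"twist":0,"claw":0.3},
    {"linear":[-1,1,-4],"twist":0,"claw":0.22},
    {"linear":[-1,1,-4],"twist":0,"claw":0.15},
    {"linear":[-1,1,-4],"twist":0,"claw":0.15}
  ],
  "squeeze": 30
}}

```text
clock: 2.13
position: [0.5038, 0.1771, 0.0478]
ee_rot: [0.0, 0.814, 0.581, 0.0]
contact_force: [-1.2, 0.3, 4.7]
width: 0.0227
gripper_force: 29.4
```

Call:
{"op": "drive_tool", "data": {
  "deltas": [
    {"linear":[0,0,0],"twist":0,"claw":0.1},
    {"linear":[0,0,0],"twist":0,"claw":0.1},
    {"linear":[0,0,0],"twist":0,"claw":0.1}
  ],
  "squeeze": 40
}}

```text
clock: 2.38
position: [0.5038, 0.1771, 0.0479]
ee_rot: [0.0, 0.814, 0.581, 0.0]
contact_force: [-0.8, -0.7, 5.8]
width: 0.0221
gripper_force: 38.9
```

Call:
{"op": "drive_tool", "data": {
  "deltas": [
    {"linear":[0,0,3],"twist":0,"claw":0.1},
    {"linear":[0,0,8],"twist":0,"claw":0.1},
    {"linear":[0,0,18],"twist":0,"claw":0.1},
    {"linear":[0,0,33],"twist":0,"claw":0.1},
    {"linear":[0,0,53],"twist":0,"claw":0.1},
    {"linear":[0,0,80],"twist":0,"claw":0.1},
    {"linear":[0,0,110],"twist":0,"claw":0.1},
    {"linear":[0,0,140],"twist":0,"claw":0.1},
    {"linear":[0,0,160],"twist":0,"claw":0.1},
    {"linear":[0,0,160],"twist":0,"claw":0.1}
  ],
  "squeeze": 30
}}

```text
clock: 3.22
position: [0.5056, 0.1777, 0.2126]
ee_rot: [0.002, 0.814, 0.581, 0.004]
contact_force: [0.5, -0.1, -1.5]
width: 0.0219
gripper_force: 38.5
```

Run:
```python
from h import *
s=sensors.get_state();w,k=grab('wrist','w4');b,d=grab('side','s4')
p=s['position'];print(p,s['width'],s['contact_force'],s['moment'])
u,v=map(int,proj(d,p));im=cv2.imread('pics/s4.png');wi=cv2.imread('pics/w4.png')
uu,vv=map(int,proj(k,p,True));print((u,v),(uu,vv))
cv2.imwrite('pics/c4.png',np.hstack([cv2.resize(im[v-30:v+30,u-30:u+30],(400,400),interpolation=cv2.INTER_CUBIC),cv2.resize(wi[vv-80:vv+40,uu-60:uu+60],(400,400),interpolation=cv2.INTER_CUBIC)]))
```

```text
[0.50557133 0.17773512 0.21257433] 0.02191621612513354 [ 0.51091326 -0.11515369 -1.52119209] [ 0.01791984 -0.11147377 -0.04798202]
(234, 154) (312, 334)
```

View pics/c4.png

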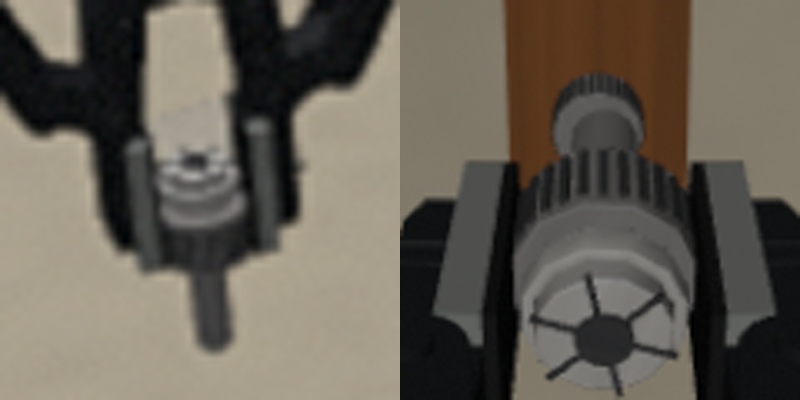

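The holder is gripped by the collar with the ring clear of the pads, and the shank hangs straight, with its end at crop (214,350). Next I'll move to above the nut, keeping the same tool yaw.

Call:
{"op": "drive_tool", "data": {
  "deltas": [
    {"linear":[3,-15,20],"twist":0,"claw":0.1},
    {"linear":[8,-50,40],"twist":0,"claw":0.1},
    {"linear":[13,-85,40],"twist":0,"claw":0.1},
    {"linear":[18,-123,40],"twist":0,"claw":0.1},
    {"linear":[23,-161,40],"twist":0,"claw":0.1},
    {"linear":[28,-199,40],"twist":0,"claw":0.1},
    {"linear":[33,-237,40],"twist":0,"claw":0.1},
    {"linear":[38,-275,40],"twist":0,"claw":0.1},
    {"linear":[43,-313,40],"twist":0,"claw":0.1},
    {"linear":[48,-350,40],"twist":0,"claw":0.1},
    {"linear":[52,-380,40],"twist":0,"claw":0.1},
    {"linear":[54,-395,40],"twist":0,"claw":0.1}
  ]
}}

```text
clock: 4.32
position: [0.5566, -0.2215, 0.2445]
ee_rot: [-0.001, 0.815, 0.579, -0.002]
contact_force: [0.3, 0.2, -0.5]
width: 0.022
gripper_force: 38.4
```

Call:
{"op": "drive_tool", "data": {
  "deltas": [
    {"linear":[0,0,0],"twist":0,"claw":0.1},
    {"linear":[0,0,0],"twist":0,"claw":0.1},
    {"linear":[0,0,0],"twist":0,"claw":0.1}
  ]
}}

```text
clock: 4.57
position: [0.5567, -0.2163, 0.2461]
ee_rot: [-0.002, 0.814, 0.581, -0.0]
contact_force: [0.3, 0.7, -1.3]
width: 0.0222
gripper_force: 38.4
```

Run:
```python
from h import *
s=sensors.get_state();w,k=grab('wrist','w5');b,d=grab('side','s5');a,c=grab('scene','c5')
p=s['position'];print(s['clock'],p,s['width'],s['contact_force'],s['moment'])
W=cv2.imread('pics/w5.png');S=cv2.imread('pics/s5.png');C=cv2.imread('pics/c5.png')
def crop(im,u,v,r): 
    x,y=int(u)-r,int(v)-r; print('origin',x,y,'scale',400/(2*r)); return cv2.resize(im[y:y+2*r,x:x+2*r],(400,400),interpolation=cv2.INTER_CUBIC)
N=[.559,-.217,.133]
cv2.imwrite('pics/c5c.png',np.hstack([crop(W,*proj(k,N,True),60),crop(S,*proj(d,[.559,-.217,.16]),40)]))
print(proj(k,N,True))
```

```text
4.5667 [ 0.55672522 -0.21630195  0.24610775] 0.02220821445795668 [ 0.26230993  0.71650285 -1.28377429] [-0.00044641  0.03704106  0.00745435]
origin 256 185 scale 3.3333333333333335
origin 378 251 scale 5.0
(np.float64(316.74269182415657), np.float64(245.48278537272654))
```

View pics/c5c.png

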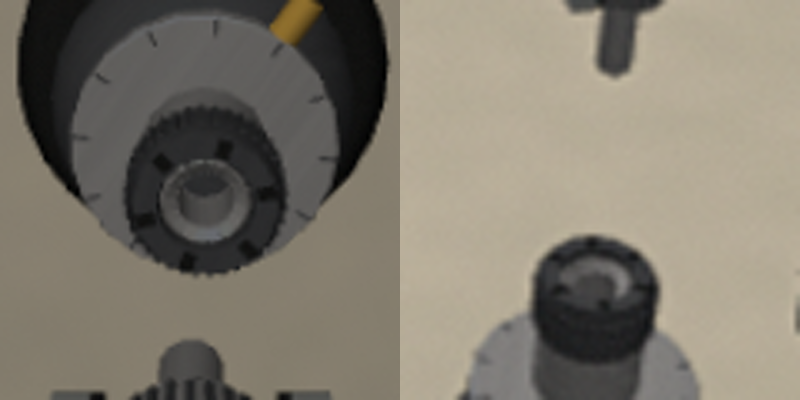

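Run:
```python
from h import *
k=eyes.camera_model('wrist');d=eyes.camera_model('side');p=sensors.get_state()['position']
y=np.array([np.cos(np.radians(-19)),np.sin(np.radians(-19)),0]);x=np.array([-y[1],y[0],0])
print('p',p)
n=onz(k,317.5,245,.133,True);t=onz(k,313.3,300,p[2]-.036,True)
print('wrist nut',n,'rel TCP y,x',(n-p)@y,(n-p)@x,'tip y',(t-p)@y)
ns=onz(d,417,306.4,.133);ts=onz(d,420.6,251+64/5,p[2]-.036)
print('side nut',ns,'tip',ts,'diff',ns-ts,(ns-ts)@y,(ns-ts)@x, 'tip rel TCP',(ts-p)@y,(ts-p)@x)
c=cv2.imread('pics/c5.png')
c_=eyes.camera_model('scene');print(proj(c_,[*p[:2],p[2]-.04]),proj(c_,[.559,-.216,.133]))
u,v=map(int,proj(c_,[.558,-.216,.17]));r=40
# also holder top in hand from w4/w5
print('top in hand w4 (TCP .50557 .17774):')
cv2.imwrite('pics/c6.png',cv2.resize(c[v-30:v+30,u-40:u+40],(800,600),interpolation=cv2.INTER_CUBIC));print(u-40,v-30)
```

```text
p [ 0.55728931 -0.21628473  0.24725798]
wrist nut [ 0.56030123 -0.21736101  0.133     ] rel TCP y,x 0.003198226437172529 -3.7057376898376435e-05 tip y 0.0002746718001069675
side nut [ 0.55849406 -0.21821733  0.133     ] tip [ 0.55578815 -0.21756865  0.21125798] diff [ 0.00270591 -0.00064869 -0.07825798] 0.00276968259392672 0.0002676138423353147 tip rel TCP -0.0010013766533082085 -0.001702701368795598
(np.float64(185.25161593115456), np.float64(141.15061202981602)) (np.float64(192.626136907243), np.float64(181.75522800546287))
top in hand w4 (TCP .50557 .17774):
149 132
```

View pics/c6.png

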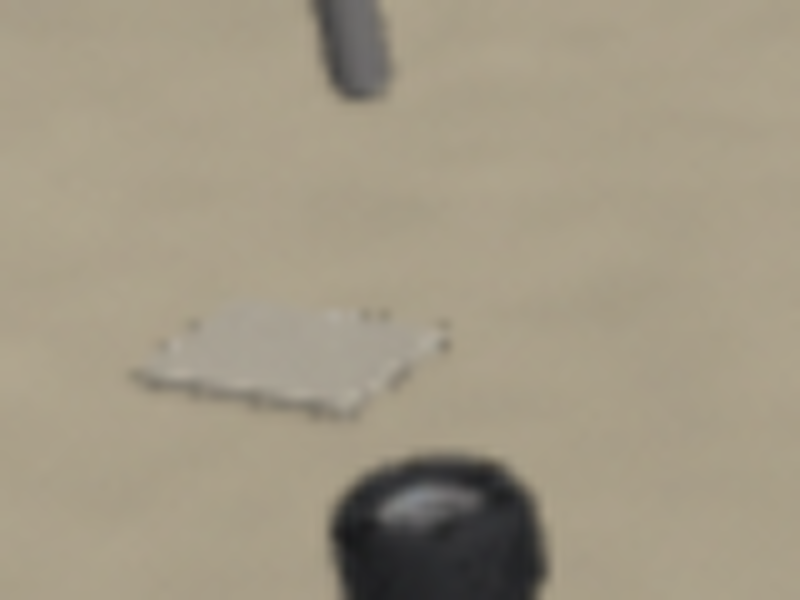

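The scene view shows the shank end at crop (360,92) and the nut's top centre at about (437,503). I'll combine all three cameras as offsets between tip and nut.

Run:
```python
from h import *
c=eyes.camera_model('scene');d=eyes.camera_model('side');k=eyes.camera_model('wrist');p=sensors.get_state()['position']
y=np.array([np.cos(np.radians(-19)),np.sin(np.radians(-19)),0]);x=np.array([-y[1],y[0],0])
z=p[2]-.036
n=onz(c,192.7,182.3,.133);t=onz(c,184.9,139,z);print('scene diff',n-t,(n-t)@y,(n-t)@x,n,t)
def tri(a,b):
    A=np.stack([a[1],-b[1]],1);q=np.linalg.lstsq(A,b[0]-a[0],rcond=None)[0];return (a[0]+a[1]*q[0]+b[0]+b[1]*q[1])/2
N=tri(ray(c,192.7,182.3),ray(d,417,306.4));T=tri(ray(c,184.9,139),ray(d,420.6,251+64/5));print('tri N,T',N,T,(N-T)@y,(N-T)@x)
# verticality: image slope du/dv of a vertical line vs seen
P=T
for m,sl in((c,15/95.),(d,-7/60.)):
    a=np.array(proj(m,P));b=np.array(proj(m,P+[0,0,.02]));print('vertical du/dv',(b-a)[0]/(b-a)[1],'seen ~',sl)
# holder top in hand, from w4-like crop pixel (313.5,356.6), TCP-relative x with top 15mm above TCP
h=onz(k,313.5,356.6,p[2]+.015,True);print('top rel',(h-p)@y,(h-p)@x)
```

```text
scene diff [ 0.00276087  0.00123323 -0.07825798] 0.002208954433251536 0.002064890604388119 [ 0.5604122  -0.21445936  0.133     ] [ 0.55765133 -0.21569259  0.21125798]
tri N,T [ 0.55906988 -0.21691651  0.13168748] [ 0.55645976 -0.21701364  0.21055307] 0.0024362928264429072 0.000941603526393371
vertical du/dv 0.1979680771719065 seen ~ 0.15789473684210525
vertical du/dv -0.12374476364862388 seen ~ -0.11666666666666667
top rel 0.0003538865092676891 -0.00037194153002777464
```

Call:
{"op": "drive_tool", "data": {
  "deltas": [
    {"linear":[2.7,-0.3,-25],"twist":0,"claw":0.1},
    {"linear":[2.7,-0.3,-45],"twist":0,"claw":0.1},
    {"linear":[2.7,-0.3,-60],"twist":0,"claw":0.1},
    {"linear":[2.7,-0.3,-68],"twist":0,"claw":0.1},
    {"linear":[2.7,-0.3,-68],"twist":0,"claw":0.1},
    {"linear":[2.7,-0.3,-68],"twist":0,"claw":0.1},
    {"linear":[2.7,-0.3,-68],"twist":0,"claw":0.1}
  ]
}}

```text
clock: 5.3
position: [0.561, -0.2183, 0.1806]
ee_rot: [0.001, 0.814, 0.581, 0.001]
contact_force: [0.0, 0.0, -1.0]
width: 0.022
gripper_force: 38.4
```

Run:
```python
from h import *
s=sensors.get_state();b,d=grab('side','s7');a,c=grab('scene','c7')
p=s['position'];print(s['clock'],p,s['contact_force'],s['moment'])
S=cv2.imread('pics/s7.png');C=cv2.imread('pics/c7.png')
def crop(im,u,v,r): 
    x,y=int(u)-r,int(v)-r; print('origin',x,y,'scale',400/(2*r)); return cv2.resize(im[y:y+2*r,x:x+2*r],(400,400),interpolation=cv2.INTER_CUBIC)
N=[.5595,-.2168,.140]
cv2.imwrite('pics/c7c.png',np.hstack([crop(C,*proj(c,N),20),crop(S,*proj(d,N),25)]))
```

```text
5.3 [ 0.56102692 -0.21828944  0.18061933] [ 0.04840005  0.03432712 -0.95880488] [ 0.03678439  0.0203277  -0.01283881]
origin 171 158 scale 10.0
origin 392 276 scale 8.0
```

View pics/c7c.png

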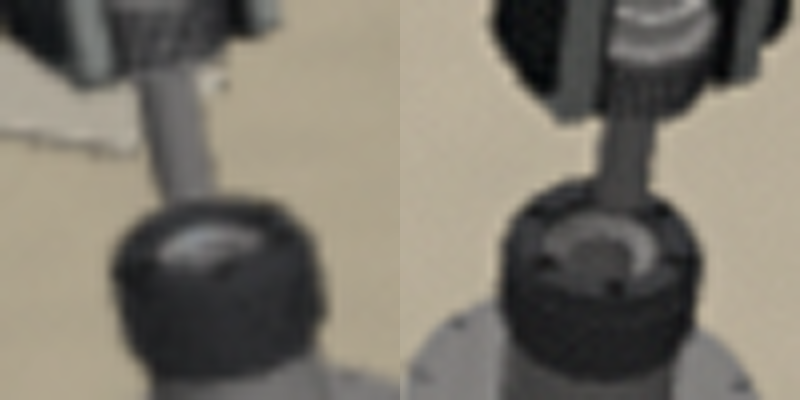

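Run:
```python
from h import *
from scipy.optimize import fsolve
c=eyes.camera_model('scene');d=eyes.camera_model('side');p=sensors.get_state()['position']
f=lambda uc,ud,z:fsolve(lambda q:[proj(c,[q[0],q[1],z])[0]-uc,proj(d,[q[0],q[1],z])[0]-ud],[.56,-.217])
N=f(192.6,417.0,.133)
T=f(189.6,420.1,p[2]-.036)
T5=f(184.9,420.6,.2473-.036)
print('p',p,'N',N,'T',T,'N-T',N-T,'| hover N-T5',N-T5, 'T5 rel p5',T5-[.5573,-.2163],'T rel p',T-p[:2])
# per pixel sensitivity
print(f(193.6,417,.133)-N,f(192.6,418,.133)-N)
k=eyes.camera_model('wrist');
```

```text
p [ 0.56097351 -0.218537    0.1807107 ] N [ 0.57994652 -0.19578454] T [ 0.59297012 -0.18704076] N-T [-0.0130236  -0.00874379] | hover N-T5 [0.02349128 0.02108706] T5 rel p5 [-0.00084476 -0.0005716 ] T rel p [0.03199662 0.03149625]
[0.02814431 0.02943044] [0.02738872 0.02651336]
```

Run:
```python
from h import *
c=eyes.camera_model('scene');d=eyes.camera_model('side');p=sensors.get_state()['position']
e=np.array([-.65,.74,0]);e/=np.linalg.norm(e);g=np.array([e[1],-e[0],0])
z=p[2]-.040
for nm,m,n,t in(('scene',c,(192.6,182.3),(190.0,178)),('side',d,(417,306.4),(420.1,301.5))):
    N=onz(m,*n,.133);T=onz(m,*t,z+.001);D=N-T;print(nm,N,T,'diff',D,'across',D@e,'along',D@g)
    for dz in (0,.002,.004): print('  expect tip px if T at p-xy', np.round(proj(m,[*p[:2],z+dz]),1), 'nut at p-xy',np.round(proj(m,[*p[:2],.133]),1))
```

```text
scene [ 0.56049771 -0.21461176  0.133     ] [ 0.56246659 -0.21668559  0.1417107 ] diff [-0.00196889  0.00207383 -0.0087107 ] across 0.0028574539009874013 along -0.00011065248533278873
  expect tip px if T at p-xy [189.9 177.9] nut at p-xy [190.7 181.9]
  expect tip px if T at p-xy [189.7 176.9] nut at p-xy [190.7 181.9]
  expect tip px if T at p-xy [189.5 175.8] nut at p-xy [190.7 181.9]
side [ 0.55849406 -0.21821733  0.133     ] [ 0.56176363 -0.21982752  0.1417107 ] diff [-0.00326957  0.00161018 -0.0087107 ] across 0.0033674803149954264 along -0.0013938570167339782
  expect tip px if T at p-xy [419.  301.8] nut at p-xy [418.5 305.8]
  expect tip px if T at p-xy [419.1 300.7] nut at p-xy [418.5 305.8]
  expect tip px if T at p-xy [419.2 299.6] nut at p-xy [418.5 305.8]
```

Run:
```python
from h import *
s=sensors.get_state();w,k=grab('wrist','w8');p=s['position'];print(p)
g=cv2.cvtColor(w,cv2.COLOR_RGB2GRAY)
print('nut face at p',proj(k,[*p[:2],.133],True),'tip',proj(k,[*p[:2],p[2]-.04],True))
for v in range(232,300,6): print(v,' '.join(str(x) for x in g[v,270:360:2]))
```

```text
[ 0.56097351 -0.218537    0.1807107 ]
nut face at p (np.float64(312.4396495554824), np.float64(285.7609582794592)) tip (np.float64(312.4578699092704), np.float64(292.20628337553643))
232 73 52 97 98 99 100 98 97 98 99 99 100 101 101 102 100 100 100 100 100 99 98 100 100 100 100 99 99 99 99 97 99 99 97 98 96 97 99 98 97 96 96 60 35 32
238 98 98 99 99 98 98 98 99 100 100 101 101 101 91 81 82 83 84 86 85 83 83 80 79 78 75 91 98 98 99 98 97 97 97 97 98 98 96 96 96 89 73 62 76 31
244 99 99 98 97 98 98 99 100 101 102 84 75 80 83 84 83 75 79 72 71 80 65 74 77 75 72 69 65 61 66 97 96 97 98 97 96 96 97 96 96 98 100 100 99 90
250 98 97 98 98 99 100 101 102 98 73 71 37 40 37 30 38 36 38 38 36 37 36 36 35 35 34 31 34 46 52 50 68 95 95 97 96 96 96 99 101 99 99 100 99 96
256 97 98 98 100 101 102 102 69 38 28 34 30 38 44 38 41 41 44 44 41 41 41 41 40 37 35 38 40 31 29 30 29 95 96 95 98 99 100 98 99 99 100 100 97 97
262 99 100 101 101 100 96 31 31 40 39 44 45 46 46 46 47 45 46 46 46 47 46 29 18 18 37 42 38 35 31 28 39 35 30 85 100 98 98 99 99 99 96 89 85 75
268 100 101 100 99 98 38 36 39 43 29 18 18 29 45 46 45 48 65 89 74 85 73 62 40 34 45 45 44 45 47 42 31 27 29 33 93 99 101 97 96 97 96 96 94 117
274 51 99 100 99 46 36 40 47 47 45 45 43 60 85 57 54 49 46 45 45 46 46 47 51 66 69 83 39 47 47 47 47 43 28 26 67 97 97 97 96 96 96 92 131 133
280 99 98 97 93 33 35 46 46 45 45 41 78 65 65 57 47 57 71 74 78 80 81 78 76 69 73 82 80 55 38 17 18 18 30 22 38 97 75 84 96 96 111 133 133 134
286 132 111 97 97 57 38 47 45 45 45 28 64 78 83 84 52 57 72 74 79 80 81 78 76 70 94 97 94 56 37 46 45 45 44 26 49 95 97 107 129 133 133 134 134 134
292 132 132 132 131 130 52 25 18 19 16 37 25 33 90 95 95 103 73 74 76 80 80 78 73 67 59 62 37 35 45 45 45 44 30 67 113 132 133 133 133 133 133 134 134 133
298 131 132 132 132 131 132 110 45 46 45 45 46 46 39 36 35 38 64 64 73 81 72 63 62 66 59 44 32 37 45 46 45 48 130 132 132 133 133 133 133 133 133 133 133 133
```

Run:
```python
from h import *
for f,u0,u1,v0,v1 in(('c7',176,210,163,196),('s7',398,436,288,324)):
    g=cv2.cvtColor(cv2.imread(f'pics/{f}.png'),cv2.COLOR_BGR2GRAY);print(f,u0)
    for v in range(v0,v1,1): print(v,' '.join('%3d'%x for x in g[v,u0:u1]))
```

```text
c7 176
163  28  37  64 101 123 111  65  49  69  63  71  76  64  76  76  74  93 125 159 164 163 164 164 163 162 162 162 161 161 160 161 161 161 160
164  56  55  67  98 120 112  67  47  64  60  74  78  83 101 107 123 128 137 161 165 165 165 164 163 164 162 162 163 162 162 162 161 161 160
165 117  86  67  86 106  97  70  70  87  84  97 101 103 106 131 160 168 158 163 165 165 166 164 165 164 164 164 164 163 164 163 163 162 162
166 157 137  91  78  92 102 110 131 104  78  92 103 110 112 132 171 161 135 161 164 165 165 164 165 165 165 164 166 164 165 164 164 162 162
167 165 161 145 135 147 152 154 159 135  78  86 100 110 113 125 157 160 153 163 164 166 166 165 165 166 165 165 165 164 164 164 163 163 164
168 167 166 164 160 163 165 166 164 146  77  82  98 110 112 118 141 160 162 164 165 165 166 165 166 166 166 165 165 164 164 165 165 164 164
169 167 167 166 165 166 166 167 166 148  86  79  97 109 112 113 133 160 163 164 165 165 165 165 165 165 165 165 164 165 164 165 165 165 164
170 166 167 167 167 164 165 166 165 152  97  77  95 106 112 115 134 160 163 164 163 163 163 164 163 164 164 163 1
[... 8449 characters left out ...]
  35  34  33  33  34  32  31  31  26  41  94 123 128 126 127 138 160 174 175
320 128 126 124 127 127 130 115  86  68  55  39  30  31  32  29  31  35  34  33  34  33  34  36  35  33  32  30  33  61 113 129 128 128 125 126 138 162 173
321 127 127 125 126 130 131 111  83  68  65  55  43  37  29  32  32  31  30  32  34  33  33  33  31  34  33  37  48  84 119 129 127 128 128 126 125 144 168
322 128 126 125 127 128 130 111  83  69  65  66  67  57  48  40  34  32  34  33  33  34  34  33  37  39  48  58  63  98 121 128 127 129 127 127 124 123 153
323 126 125 125 127 128 131 106  81  70  63  63  65  67  68  65  52  47  50  46  40  43  46  52  55  57  64  63  62  99 125 128 128 128 128 127 119 106 118
```

The row profiles agree across all three cameras. The shank is upright and under the TCP, and the nut's axis lies about (-0.8, +2.5) mm from it. I'll shift by that and lower gently.

Call:
{"op": "drive_tool", "data": {
  "deltas": [
    {"linear":[-0.8,2.5,0],"twist":0,"claw":0.1},
    {"linear":[-0.8,2.5,0],"twist":0,"claw":0.1},
    {"linear":[-0.8,2.5,-2],"twist":0,"claw":0.1},
    {"linear":[-0.8,2.5,-4],"twist":0,"claw":0.1},
    {"linear":[-0.8,2.5,-6],"twist":0,"claw":0.1},
    {"linear":[-0.8,2.5,-8],"twist":0,"claw":0.1},
    {"linear":[-0.8,2.5,-9],"twist":0,"claw":0.1},
    {"linear":[-0.8,2.5,-10],"twist":0,"claw":0.1},
    {"linear":[-0.8,2.5,-11],"twist":0,"claw":0.1},
    {"linear":[-0.8,2.5,-11],"twist":0,"claw":0.1}
  ]
}}

```text
clock: 6.28
position: [0.5593, -0.2158, 0.168]
ee_rot: [-0.0, 0.814, 0.581, -0.0]
contact_force: [-0.1, 0.2, -0.8]
width: 0.0221
gripper_force: 38.4
```

Call:
{"op": "drive_tool", "data": {
  "deltas": [
    {"linear":[0,0,-1],"twist":0,"claw":0.1},
    {"linear":[0,0,-2],"twist":0,"claw":0.1},
    {"linear":[0,0,-3],"twist":0,"claw":0.1},
    {"linear":[0,0,-4],"twist":0,"claw":0.1},
    {"linear":[0,0,-5],"twist":0,"claw":0.1},
    {"linear":[0,0,-5],"twist":0,"claw":0.1}
  ]
}}

```text
clock: 6.78
position: [0.5594, -0.2161, 0.1632]
ee_rot: [0.0, 0.814, 0.581, -0.0]
contact_force: [-0.3, -0.3, -0.8]
width: 0.0223
gripper_force: 38.5
```

Tip is in at 123 mm with no side force. Continuing toward the stop (TCP ≈ 148).

Call:
{"op": "drive_tool", "data": {
  "deltas": [
    {"linear":[0,0,-2],"twist":0,"claw":0.1},
    {"linear":[0,0,-4],"twist":0,"claw":0.1},
    {"linear":[0,0,-6],"twist":0,"claw":0.1},
    {"linear":[0,0,-8],"twist":0,"claw":0.1},
    {"linear":[0,0,-10],"twist":0,"claw":0.1},
    {"linear":[0,0,-11.5],"twist":0,"claw":0.1},
    {"linear":[0,0,-12.5],"twist":0,"claw":0.1},
    {"linear":[0,0,-12.5],"twist":0,"claw":0.1}
  ]
}}

```text
clock: 7.45
position: [0.5594, -0.2161, 0.1506]
ee_rot: [0.0, 0.814, 0.581, -0.0]
contact_force: [-0.5, -3.2, -1.2]
width: 0.0223
gripper_force: 38.5
```

Call:
{"op": "drive_tool", "data": {
  "deltas": [
    {"linear":[0,-0.6,0],"twist":0,"claw":0.1},
    {"linear":[0,-0.6,-0.5],"twist":0,"claw":0.1},
    {"linear":[0,-0.6,-1],"twist":0,"claw":0.1},
    {"linear":[0,-0.6,-1.5],"twist":0,"claw":0.1},
    {"linear":[0,-0.6,-2],"twist":0,"claw":0.1},
    {"linear":[0,-0.6,-2],"twist":0,"claw":0.1}
  ]
}}

```text
clock: 7.95
position: [0.5594, -0.2163, 0.1487]
ee_rot: [-0.0, 0.814, 0.581, 0.0]
contact_force: [-0.4, -1.9, -1.4]
width: 0.0219
gripper_force: 38.5
```

Call:
{"op": "drive_tool", "data": {
  "deltas": [
    {"linear":[0,-0.4,-0.3],"twist":0,"claw":0.1},
    {"linear":[0,-0.4,-0.6],"twist":0,"claw":0.1},
    {"linear":[0,-0.4,-0.9],"twist":0,"claw":0.1},
    {"linear":[0,-0.4,-1.2],"twist":0,"claw":0.1},
    {"linear":[0,-0.4,-1.2],"twist":0,"claw":0.1}
  ]
}}

```text
clock: 8.37
position: [0.5594, -0.2166, 0.1477]
ee_rot: [-0.0, 0.814, 0.581, 0.0]
contact_force: [-0.2, -0.9, -0.3]
width: 0.0221
gripper_force: 38.6
```

Call:
{"op": "drive_tool", "data": {
  "deltas": [
    {"linear":[0,-0.2,-0.4],"twist":0,"claw":0.1},
    {"linear":[0,-0.2,-0.8],"twist":0,"claw":0.1},
    {"linear":[0,-0.2,-1.2],"twist":0,"claw":0.1},
    {"linear":[0,-0.2,-1.2],"twist":0,"claw":0.1}
  ]
}}

```text
clock: 8.7
position: [0.5595, -0.2167, 0.1473]
ee_rot: [0.0, 0.814, 0.581, 0.0]
contact_force: [-1.5, 0.2, 5.7]
width: 0.0219
gripper_force: 39.1
```

The shank is home: 7 N on the stop at the expected height. I'll open and check.

Call:
{"op": "drive_tool", "data": {
  "deltas": [
    {"linear":[0,0,0],"twist":0,"claw":0.35},
    {"linear":[0,0,0],"twist":0,"claw":0.45},
    {"linear":[0,0,0],"twist":0,"claw":0.6},
    {"linear":[0,0,0],"twist":0,"claw":0.6},
    {"linear":[0,0,0],"twist":0,"claw":0.6}
  ]
}}

```text
clock: 9.12
position: [0.5594, -0.2169, 0.1462]
ee_rot: [-0.0, 0.814, 0.581, 0.0]
contact_force: [-0.8, 0.2, -0.6]
width: 0.0511
gripper_force: 0.0
```

Run:
```python
from h import *
s=sensors.get_state();print(s['position'],s['contact_force'],s['moment'],s['width'],s['qpos'])
b,d=grab('side','s9')
k=eyes.camera_model('side')
g=cv2.cvtColor(b,cv2.COLOR_RGB2GRAY)
N=[.5597,-.2163]
print('expect collar underside, collar top, holder top, nut face px',[np.round(proj(k,[*N,z]),1).tolist() for z in(.136,.151,.163,.133)])
for v in range(276,312,2): print(v,' '.join('%3d'%x for x in g[v,400:434]))
```

```text
[ 0.55942273 -0.21693181  0.14617597] [-0.78102077  0.19238061 -0.56085067] [-0.00575705  0.03470656 -0.05830337] 0.05111043071777531 [-4.85928224e-01  3.79366426e-01  1.59812925e+00  1.43647227e-04
  1.16431777e+00 -1.54355538e-01]
expect collar underside, collar top, holder top, nut face px [[416.9, 303.7], [417.9, 295.8], [418.7, 289.3], [416.7, 305.3]]
276  56  43  24  27  25  24  21  16  22  15  15  10  14  57 154 181 178 177 175 173 174 174 175 174 174 175 174 173 172 173 174 175 153  86
278  30  28  22  21  24  19  19  17  15  26  44  52  92 158 178 175 175 174 175 174 174 174 175 175 173 174 174 173 174 174 175 178 152  80
280  27  20  17  18  18  21  15  11  43 133 174 181 179 175 176 175 174 174 175 175 174 175 176 175 176 176 175 175 174 175 178 179 118  41
282  22  19  17  19  15  10  15  53 130 173 179 176 176 175 175 176 174 175 175 175 176 176 176 177 177 177 177 176 176 175 180 175 106  26
284  21  18  18  17  11  13  61 155 183 180 178 178 178 178 178 177 177 176 177 176 176 177 175 177 176 176 177 176 176 177 179 154  85  19
286  21  22  21  16  14  59 157 182 180 1
[... 1078 characters left out ...]

302  77  73  71  51 120 162 133  72  33  28  30  34  40  47  62  76  94 107 117 124 124 114  99  89  71  47  48 144 179 179 177 174 176 176
304  76  78  72  52 120 105  66  59  60  47  41  30  38  41  40  52  45  51  45  58  49  48  45  39  32  25  30  60 126 169 178 175 175 175
306  76  76  69  45  70  60  52  59  65  65  68  51  37  50  41  54  45  54  49  56  49  42  47  41  34  33  55  56  56 125 169 178 174 175
308  72  71  62  64  68  51  44  51  46  31  32  56  67  65  53  55  49  49  52  46  54  47  59  53  42  33  31  32  26  71 158 177 175 173
310 129 132 166 176 110  41  35  39  43  46  57  60  63  61  64  64  64  62  63  58  63  85  79  64  64  62  51  33  33  82 158 179 176 176
```

The side view confirms the holder is seated and upright: mandrel hole at (419,290), expected (418.7,289). Next I'll raise and wind back +138° before gripping the nut.

Call:
{"op": "drive_tool", "data": {
  "deltas": [
    {"linear":[0,0,10],"twist":0,"claw":0.65},
    {"linear":[0.5,0.6,20],"twist":7,"claw":0.65},
    {"linear":[0.5,0.6,20],"twist":14,"claw":0.65},
    {"linear":[0.5,0.6,20],"twist":21,"claw":0.65},
    {"linear":[0.5,0.6,20],"twist":28,"claw":0.65},
    {"linear":[0.5,0.6,20],"twist":35,"claw":0.65},
    {"linear":[0.5,0.6,20],"twist":42,"claw":0.65},
    {"linear":[0.5,0.6,20],"twist":49,"claw":0.65},
    {"linear":[0.5,0.6,20],"twist":56,"claw":0.65},
    {"linear":[0.5,0.6,20],"twist":63,"claw":0.65},
    {"linear":[0.5,0.6,20],"twist":69,"claw":0.65},
    {"linear":[0.5,0.6,20],"twist":69,"claw":0.65}
  ]
}}

```text
clock: 10.17
position: [0.5602, -0.2166, 0.1672]
ee_rot: [0.0, 0.341, 0.94, -0.0]
contact_force: [-0.6, -0.5, -0.2]
width: 0.0554
gripper_force: 0.0
```

Call:
{"op": "drive_tool", "data": {
  "deltas": [
    {"linear":[0,0,0],"twist":7,"claw":0.65},
    {"linear":[0,0,0],"twist":14,"claw":0.65},
    {"linear":[0,0,0],"twist":21,"claw":0.65},
    {"linear":[0,0,0],"twist":28,"claw":0.65},
    {"linear":[0,0,0],"twist":35,"claw":0.65},
    {"linear":[0,0,0],"twist":42,"claw":0.65},
    {"linear":[0,0,0],"twist":49,"claw":0.65},
    {"linear":[0,0,0],"twist":56,"claw":0.65},
    {"linear":[0,0,0],"twist":63,"claw":0.65},
    {"linear":[0,0,0],"twist":69,"claw":0.65},
    {"linear":[0,0,0],"twist":69,"claw":0.65},
    {"linear":[0,0,0],"twist":69,"claw":0.65}
  ]
}}

```text
clock: 11.17
position: [0.5601, -0.2165, 0.1668]
ee_rot: [0.0, -0.248, 0.969, -0.0]
contact_force: [-0.3, 0.6, 0.5]
width: 0.0556
gripper_force: 0.0
```

Run:
```python
from h import *
s=sensors.get_state();w,k=grab('wrist','w10');p=s['position'];print(p,s['qpos'],s['width'])
g=cv2.cvtColor(w,cv2.COLOR_RGB2GRAY)
for z in (.163,.133,p[2]): print('at p',z,np.round(proj(k,[*p[:2],z],True),1))
v=int(proj(k,[*p[:2],.163],True)[1])
for r in (v-40,v-30,v-20,v-10,v): print(r,' '.join(str(x) for x in g[r,250:376:2]))
```

```text
[ 0.5600882  -0.21646471  0.16682927] [-4.84686456e-01  3.62997458e-01  1.56851406e+00  9.03927567e-05
  1.20962658e+00 -2.55722561e+00] 0.055566688155318185
at p 0.163 [312.9 329.2]
at p 0.133 [312.8 297.1]
at p 0.1668292654723606 [312.9 334. ]
289 134 134 133 133 133 133 133 133 133 133 73 56 90 92 19 27 23 27 52 89 93 94 72 55 56 56 56 57 58 58 56 54 54 58 82 91 95 97 82 45 32 23 42 46 46 47 39 20 100 101 100 101 131 134 134 135 134 135 134 135 136 135 134
299 135 135 135 135 136 136 136 135 135 135 135 135 135 135 117 51 68 91 100 129 120 56 51 103 127 128 132 133 56 129 128 116 88 58 69 123 133 110 85 94 100 73 34 45 45 44 80 135 135 135 135 135 135 135 136 136 136 136 136 136 134 135 135
309 134 134 134 134 135 135 135 135 136 135 136 136 136 135 136 136 94 129 110 122 132 127 85 47 76 52 41 43 43 42 76 132 131 88 64 43 84 91 131 135 95 85 45 106 133 135 134 135 135 134 134 134 134 134 134 134 135 134 135 134 135 135 134
319 133 133 133 133 133 134 133 134 135 134 135 136 136 136 136 136 136 136 127 121 115 85 46 74 56 43 43 45 44 44 45 47 120 134 132 132 138 132 142 133 135 135 135 136 135 135 134 134 134 134 134 134 133 134 133 134 134 134 134 134 134 134 134
329 90 134 134 133 133 134 134 134 134 134 134 134 134 134 135 135 135 134 134 134 134 134 134 129 130 134 132 60 129 128 128 131 135 136 135 136 135 135 135 136 136 136 136 137 136 136 136 136 135 135 135 135 134 134 134 134 134 135 135 134 135 135 135
```

Call:
{"op": "drive_tool", "data": {
  "deltas": [
    {"linear":[0.3,-0.5,-10],"twist":0,"claw":0.65},
    {"linear":[0.3,-0.5,-20],"twist":0,"claw":0.65},
    {"linear":[0.3,-0.5,-30],"twist":0,"claw":0.65},
    {"linear":[0.3,-0.5,-38],"twist":0,"claw":0.65},
    {"linear":[0.3,-0.5,-43],"twist":0,"claw":0.6},
    {"linear":[0.3,-0.5,-43],"twist":0,"claw":0.55},
    {"linear":[0.3,-0.5,-43],"twist":0,"claw":0.5},
    {"linear":[0.3,-0.5,-43],"twist":0,"claw":0.46}
  ],
  "squeeze": 25
}}

```text
clock: 11.88
position: [0.5605, -0.2171, 0.1236]
ee_rot: [0.0, -0.25, 0.968, -0.0]
contact_force: [-0.3, 0.1, 0.3]
width: 0.0395
gripper_force: 0.0
```

Run:
```python
from h import *
s=sensors.get_state();w,k=grab('wrist','w11');p=s['position'];print(p,s['width'],s['contact_force'],s['moment'])
g=cv2.cvtColor(w,cv2.COLOR_RGB2GRAY)
for z in (.163,.151,.133): print('at p',z,np.round(proj(k,[*p[:2],z],True),1))
for r in range(310,400,10): print(r,' '.join(str(x) for x in g[r,250:376:2]))
```

```text
[ 0.56052417 -0.21705492  0.12360535] 0.03947671869329598 [-0.3111311   0.10623565  0.27977869] [-0.01406876 -0.04036926  0.02942971]
at p 0.163 [313.1 398. ]
at p 0.151 [313.  375.4]
at p 0.133 [313.  346.7]
310 47 47 47 47 47 40 8 11 13 98 106 90 19 19 19 43 41 19 21 21 20 22 22 22 30 35 46 47 48 50 50 50 48 49 48 46 43 38 32 29 29 30 28 27 26 25 44 43 19 23 25 108 108 108 70 7 8 9 44 46 47 47 47
320 47 47 46 46 29 8 10 15 15 50 82 40 27 21 22 29 48 48 48 48 44 21 32 30 18 35 41 19 26 42 26 19 35 37 18 18 41 24 24 20 19 20 23 47 49 51 45 37 35 34 43 41 106 108 29 7 5 7 7 41 47 47 47
330 46 47 47 22 8 11 15 13 15 14 19 20 21 46 50 47 17 17 19 23 19 39 34 34 38 42 47 45 40 42 43 42 42 38 25 36 35 18 23 43 22 30 19 27 48 48 49 51 50 47 40 38 29 111 11 5 7 7 7 9 28 47 46
340 47 47 13 8 13 15 14 15 13 22 74 19 22 18 22 30 40 49 84 98 102 101 100 101 102 102 102 103 101 99 98 101 100 99 99 98 99 99 101 89 55 54 25 27 20 25 41 44 46 49 48 39 80 125 5 6 7 7 8 6 8 10 47
350 76 23 21 14 14 15 15 13 15 72 144 144 29 38 95 100 100 69 55 58 59 85 114 120 126 126 137 138 138 137 130 122 93 77 67
[... 288 characters left out ...]
8 7 28 32 24
370 17 17 29 29 15 15 13 16 141 143 143 143 140 114 138 138 83 125 54 47 72 135 134 134 136 138 138 116 57 142 141 140 139 138 138 138 138 139 141 83 87 138 152 107 93 91 144 145 145 145 144 144 145 144 144 133 8 5 7 5 33 33 8
380 11 18 24 30 24 14 15 140 145 145 144 144 145 144 135 131 138 137 138 141 141 138 79 49 48 47 47 46 46 44 45 48 47 117 139 140 139 140 139 143 136 139 151 146 146 146 146 146 146 146 146 146 146 145 145 144 133 7 7 28 32 19 9
390 9 9 18 32 28 17 20 20 20 20 115 144 144 144 144 136 145 145 135 139 138 138 141 142 139 130 87 48 54 86 126 137 139 139 118 45 48 110 150 147 145 144 144 145 146 145 146 145 145 145 145 144 145 144 144 143 143 135 12 30 45 7 11
```

Call:
{"op": "drive_tool", "data": {
  "deltas": [
    {"linear":[0,0,0],"twist":0,"claw":0.42},
    {"linear":[0,0,0],"twist":0,"claw":0.38},
    {"linear":[0,0,0],"twist":0,"claw":0.3},
    {"linear":[0,0,0],"twist":0,"claw":0.25},
    {"linear":[0,0,0],"twist":0,"claw":0.25},
    {"linear":[0,0,0],"twist":0,"claw":0.25}
  ],
  "squeeze": 50
}}

```text
clock: 12.43
position: [0.5608, -0.2174, 0.1243]
ee_rot: [0.001, -0.25, 0.968, -0.001]
contact_force: [-0.1, -0.4, 5.8]
width: 0.0326
gripper_force: 49.7
```

```bash
cat > st.py <<'E'
from rig import sensors
s=sensors.get_state();import numpy as np
print(s['clock'],s['position'].round(4),'F',s['contact_force'].round(2),'M',s['moment'].round(3),'w',round(s['width'],4),'q6',round(s['qpos'][5],3),'yaw',round(s['qpos'][0]-s['qpos'][5],4))
E
python3 st.py
```

```text
12.4333 [ 0.5608 -0.2174  0.1243] F [-0.09 -0.44  5.81] M [-0.15   0.073  0.028] w 0.0326 q6 -2.562 yaw 2.0769
```

Call:
{"op": "drive_tool", "data": {
  "deltas": [
    {"linear":[0,0,0],"twist":-4,"claw":0.25},
    {"linear":[0,0,0],"twist":-8,"claw":0.25},
    {"linear":[0,0,0],"twist":-12,"claw":0.25},
    {"linear":[0,0,0],"twist":-16,"claw":0.25},
    {"linear":[0,0,0],"twist":-16,"claw":0.25},
    {"linear":[0,0,0],"twist":-16,"claw":0.25}
  ]
}}

```text
clock: 12.93
position: [0.5609, -0.2179, 0.1243]
ee_rot: [0.001, -0.113, 0.994, -0.001]
contact_force: [0.5, -1.8, 5.2]
width: 0.0327
gripper_force: 49.8
```

```bash
python3 st.py
```

```text
12.9333 [ 0.5609 -0.2179  0.1243] F [ 0.53 -1.82  5.25] M [-0.423 -0.001 -0.085] w 0.0327 q6 -2.283 yaw 1.7978
```

Call:
{"op": "drive_tool", "data": {
  "deltas": [
    {"linear":[0,0,0],"twist":-4,"claw":0.25},
    {"linear":[0,0,0],"twist":-8,"claw":0.25},
    {"linear":[0,0,0],"twist":-12,"claw":0.25},
    {"linear":[0,0,0],"twist":-16,"claw":0.25},
    {"linear":[0,0,0],"twist":-16,"claw":0.25},
    {"linear":[0,0,0],"twist":-16,"claw":0.25}
  ]
}}

```text
clock: 13.43
position: [0.561, -0.2184, 0.1243]
ee_rot: [0.001, 0.025, 1.0, -0.001]
contact_force: [0.5, -3.6, 4.6]
width: 0.032
gripper_force: 49.8
```

```bash
python3 st.py
```

```text
13.4333 [ 0.561  -0.2184  0.1243] F [ 0.5  -3.63  4.55] M [-0.628  0.012 -0.141] w 0.032 q6 -2.005 yaw 1.5193
```

Call:
{"op": "drive_tool", "data": {
  "deltas": [
    {"linear":[0.2,-1,0],"twist":-4,"claw":0.25},
    {"linear":[0.2,-1,0],"twist":-8,"claw":0.25},
    {"linear":[0.2,-1,0],"twist":-12,"claw":0.25},
    {"linear":[0.2,-1,0],"twist":-16,"claw":0.25},
    {"linear":[0.2,-1,0],"twist":-16,"claw":0.25},
    {"linear":[0.2,-1,0],"twist":-16,"claw":0.25}
  ]
}}

```text
clock: 13.93
position: [0.5609, -0.219, 0.1243]
ee_rot: [0.001, 0.164, 0.986, -0.001]
contact_force: [0.3, -3.7, 6.4]
width: 0.0325
gripper_force: 49.8
```

```bash
python3 st.py
```

```text
13.9333 [ 0.5609 -0.219   0.1243] F [ 0.25 -3.66  6.36] M [-0.504  0.12  -0.109] w 0.0325 q6 -1.727 yaw 1.2403
```

Call:
{"op": "drive_tool", "data": {
  "deltas": [
    {"linear":[0,-0.3,0],"twist":-4,"claw":0.25},
    {"linear":[-0.1,-0.6,0],"twist":-8,"claw":0.25},
    {"linear":[-0.2,-0.9,0],"twist":-12,"claw":0.25},
    {"linear":[-0.3,-1.2,0],"twist":-16,"claw":0.25},
    {"linear":[-0.3,-1.2,0],"twist":-16,"claw":0.25},
    {"linear":[-0.3,-1.2,0],"twist":-16,"claw":0.25}
  ]
}}

```text
clock: 14.43
position: [0.5606, -0.2196, 0.1243]
ee_rot: [0.001, 0.3, 0.954, -0.0]
contact_force: [-0.1, -2.3, 6.4]
width: 0.0325
gripper_force: 49.9
```

```bash
python3 st.py
```

```text
14.4333 [ 0.5606 -0.2196  0.1243] F [-0.09 -2.34  6.36] M [-0.308  0.084 -0.054] w 0.0325 q6 -1.45 yaw 0.9614
```

Call:
{"op": "drive_tool", "data": {
  "deltas": [
    {"linear":[-0.1,-0.2,0],"twist":-4,"claw":0.25},
    {"linear":[-0.2,-0.3,0],"twist":-8,"claw":0.25},
    {"linear":[-0.3,-0.4,0],"twist":-12,"claw":0.25},
    {"linear":[-0.4,-0.5,0],"twist":-16,"claw":0.25},
    {"linear":[-0.4,-0.5,0],"twist":-16,"claw":0.25},
    {"linear":[-0.4,-0.5,0],"twist":-16,"claw":0.25}
  ]
}}

```text
clock: 14.93
position: [0.5602, -0.22, 0.1243]
ee_rot: [0.001, 0.43, 0.903, -0.0]
contact_force: [0.9, -1.6, 6.5]
width: 0.0324
gripper_force: 49.9
```

```bash
python3 st.py
```

```text
14.9333 [ 0.5602 -0.22    0.1243] F [ 0.86 -1.59  6.53] M [-0.287  0.118 -0.092] w 0.0324 q6 -1.172 yaw 0.6823
```

```bash
cat > av.py <<'E'
from rig import sensors,eyes
import numpy as np
M=[];F=[];E=[]
for i in range(8):
    eyes.get_image('wrist');s=sensors.get_state();M.append(s['moment'].copy());F.append(s['contact_force'].copy());E.append(s['effort'][5])
print(s['clock'],'F',np.mean(F,0).round(2),'Mz',np.mean(M,0)[2].round(4),'sd',np.std(M,0)[2].round(4),'eff6',np.mean(E).round(4),'yaw',round(s['qpos'][0]-s['qpos'][5],4),s['position'].round(4),round(s['width'],4))
E
python3 av.py
```

```text
15.3333 F [ 0.07 -1.46  6.47] Mz -0.0696 sd 0.0173 eff6 -0.0781 yaw 0.6824 [ 0.5602 -0.22    0.1243] 0.0323
```

Call:
{"op": "drive_tool", "data": {
  "deltas": [
    {"linear":[-0.1,-0.1,0],"twist":-4,"claw":0.25},
    {"linear":[-0.2,-0.2,0],"twist":-8,"claw":0.25},
    {"linear":[-0.3,-0.3,0],"twist":-12,"claw":0.25},
    {"linear":[-0.4,-0.3,0],"twist":-16,"claw":0.25}
  ]
}}

```text
clock: 15.67
position: [0.5598, -0.2203, 0.1243]
ee_rot: [0.001, 0.552, 0.834, -0.0]
contact_force: [-0.8, -1.4, 6.5]
width: 0.0325
gripper_force: 49.8
```

```bash
python3 st.py; python3 av.py
```

```text
15.6667 [ 0.5598 -0.2203  0.1243] F [-0.79 -1.36  6.5 ] M [-0.232  0.169  0.261] w 0.0325 q6 -0.891 yaw 0.4007
16.0667 F [-0.15 -1.72  6.52] Mz -0.0075 sd 0.0179 eff6 0.0734 yaw 0.4034 [ 0.5598 -0.2203  0.1243] 0.033
```

Call:
{"op": "drive_tool", "data": {
  "deltas": [
    {"linear":[-0.1,0,0],"twist":-4,"claw":0.25},
    {"linear":[-0.2,-0.1,0],"twist":-8,"claw":0.25},
    {"linear":[-0.3,-0.1,0],"twist":-12,"claw":0.25},
    {"linear":[-0.5,-0.1,0],"twist":-16,"claw":0.25}
  ]
}}

```text
clock: 16.4
position: [0.5592, -0.2204, 0.1243]
ee_rot: [0.001, 0.663, 0.749, -0.0]
contact_force: [0.0, -1.7, 6.5]
width: 0.0322
gripper_force: 49.7
```

```bash
python3 st.py; python3 av.py
```

```text
16.4 [ 0.5592 -0.2204  0.1243] F [ 0.02 -1.72  6.5 ] M [-0.185  0.125  0.407] w 0.0322 q6 -0.613 yaw 0.1218
16.8 F [-0.4  -1.74  6.44] Mz 0.1172 sd 0.0352 eff6 0.2009 yaw 0.1244 [ 0.5592 -0.2204  0.1243] 0.0326
```

The held torque reading rose from -0.07 (slack) to +0.12, so the nut is now near or past the upper bound. I'll back it off into the slack and re-approach clockwise with one consistent measuring routine.

Call:
{"op": "drive_tool", "data": {
  "deltas": [
    {"linear":[0.2,0,0],"twist":6,"claw":0.25},
    {"linear":[0.4,0.1,0],"twist":12,"claw":0.25},
    {"linear":[0.6,0.2,0],"twist":18,"claw":0.25},
    {"linear":[0.8,0.3,0],"twist":24,"claw":0.25},
    {"linear":[0.9,0.4,0],"twist":30,"claw":0.25},
    {"linear":[1.1,0.6,0],"twist":36,"claw":0.25},
    {"linear":[1.2,0.8,0],"twist":42,"claw":0.25},
    {"linear":[1.3,0.9,0],"twist":48,"claw":0.25},
    {"linear":[1.3,0.9,0],"twist":48,"claw":0.25}
  ]
}}

```text
clock: 17.55
position: [0.5606, -0.2196, 0.1243]
ee_rot: [0.001, 0.298, 0.955, -0.0]
contact_force: [0.7, -0.8, 7.1]
width: 0.0325
gripper_force: 49.8
```

Call:
{"op": "drive_tool", "data": {
  "deltas": [
    {"linear":[0,-0.1,0],"twist":-4,"claw":0.25},
    {"linear":[-0.1,-0.2,0],"twist":-8,"claw":0.25}
  ]
}}

```text
clock: 17.72
position: [0.5605, -0.2197, 0.1243]
ee_rot: [0.001, 0.367, 0.93, -0.0]
contact_force: [-0.8, -1.9, 6.2]
width: 0.0323
gripper_force: 49.8
```

```bash
python3 st.py; python3 av.py
```

```text
17.7167 [ 0.5605 -0.2197  0.1243] F [-0.84 -1.95  6.25] M [-0.287  0.196  0.166] w 0.0323 q6 -1.308 yaw 0.8195
18.1167 F [-0.45 -1.4   6.51] Mz -0.1087 sd 0.0463 eff6 -0.0299 yaw 0.8219 [ 0.5605 -0.2198  0.1243] 0.0326
```

Call:
{"op": "drive_tool", "data": {
  "deltas": [
    {"linear":[-0.1,-0.2,0],"twist":-4,"claw":0.25},
    {"linear":[-0.2,-0.3,0],"twist":-8,"claw":0.25}
  ]
}}

```text
clock: 18.28
position: [0.5602, -0.22, 0.1243]
ee_rot: [0.001, 0.431, 0.902, -0.0]
contact_force: [-0.2, -1.5, 6.2]
width: 0.0324
gripper_force: 49.8
```

```bash
python3 st.py; python3 av.py
```

```text
18.2833 [ 0.5602 -0.22    0.1243] F [-0.19 -1.47  6.18] M [-0.235  0.11   0.217] w 0.0324 q6 -1.169 yaw 0.6798
18.6833 F [-0.46 -1.37  6.61] Mz -0.0834 sd 0.0217 eff6 -0.0068 yaw 0.6824 [ 0.5602 -0.22    0.1243] 0.0328
```

Call:
{"op": "drive_tool", "data": {
  "deltas": [
    {"linear":[-0.1,-0.1,0],"twist":-4,"claw":0.25},
    {"linear":[-0.2,-0.2,0],"twist":-8,"claw":0.25}
  ]
}}

```text
clock: 18.85
position: [0.56, -0.2202, 0.1243]
ee_rot: [0.001, 0.493, 0.87, -0.0]
contact_force: [-0.8, -1.4, 6.9]
width: 0.0324
gripper_force: 49.8
```

```bash
python3 st.py; python3 av.py
```

```text
18.85 [ 0.56   -0.2202  0.1243] F [-0.78 -1.36  6.92] M [-0.268  0.142  0.214] w 0.0324 q6 -1.03 yaw 0.5403
19.25 F [-0.34 -1.41  6.29] Mz -0.0404 sd 0.0184 eff6 0.0246 yaw 0.5428 [ 0.56   -0.2202  0.1243] 0.0325
```

Call:
{"op": "drive_tool", "data": {
  "deltas": [
    {"linear":[-0.1,0,0],"twist":-4,"claw":0.25},
    {"linear":[-0.2,-0.1,0],"twist":-8,"claw":0.25}
  ]
}}

```text
clock: 19.42
position: [0.5598, -0.2203, 0.1243]
ee_rot: [0.001, 0.552, 0.834, -0.0]
contact_force: [-0.7, -1.5, 7.0]
width: 0.0329
gripper_force: 49.8
```

```bash
python3 st.py; python3 av.py
```

```text
19.4167 [ 0.5598 -0.2203  0.1243] F [-0.72 -1.48  7.02] M [-0.188  0.145  0.23 ] w 0.0329 q6 -0.891 yaw 0.4008
19.8167 F [-0.38 -1.34  6.81] Mz 0.0042 sd 0.0428 eff6 0.0723 yaw 0.4033 [ 0.5598 -0.2203  0.1243] 0.0328
```

Slack holds at about -0.10 and the reading is now about 0.00, climbing at the expected 0.03 per 0.1 rad. That is 0.10 above slack. I'll turn 4° more, to about 0.125.

Call:
{"op": "drive_tool", "data": {
  "deltas": [
    {"linear":[-0.1,0,0],"twist":-4,"claw":0.25}
  ]
}}

```text
clock: 19.9
position: [0.5596, -0.2203, 0.1243]
ee_rot: [0.001, 0.58, 0.815, -0.0]
contact_force: [-1.1, -1.9, 6.6]
width: 0.0327
gripper_force: 49.8
```

```bash
python3 st.py; python3 av.py;python3 av.py
```

```text
19.9 [ 0.5596 -0.2203  0.1243] F [-1.05 -1.93  6.56] M [-0.196  0.189  0.302] w 0.0327 q6 -0.824 yaw 0.3331
20.3 F [-0.37 -1.52  7.01] Mz 0.0216 sd 0.0401 eff6 0.0914 yaw 0.3336 [ 0.5596 -0.2203  0.1243] 0.0328
20.7 F [-0.44 -1.02  6.53] Mz 0.029 sd 0.0312 eff6 0.0304 yaw 0.3336 [ 0.5596 -0.2203  0.1243] 0.0323
```

About 0.126 above slack, which is finger-tight. Now I'll let go and back away upward.

Call:
{"op": "drive_tool", "data": {
  "deltas": [
    {"linear":[0,0,0],"twist":0,"claw":0.45},
    {"linear":[0,0,0],"twist":0,"claw":0.65},
    {"linear":[0,0,0],"twist":0,"claw":0.65},
    {"linear":[0,0,0],"twist":0,"claw":0.65},
    {"linear":[0,0,10],"twist":0,"claw":0.65},
    {"linear":[0,0,25],"twist":0,"claw":0.65},
    {"linear":[0,0,45],"twist":0,"claw":0.65},
    {"linear":[0,0,70],"twist":0,"claw":0.65},
    {"linear":[0,0,100],"twist":0,"claw":0.65},
    {"linear":[0,0,125],"twist":0,"claw":0.65},
    {"linear":[0,0,130],"twist":0,"claw":0.65},
    {"linear":[0,0,130],"twist":0,"claw":0.65}
  ]
}}

```text
clock: 21.7
position: [0.5604, -0.2204, 0.2563]
ee_rot: [0.003, 0.581, 0.814, 0.0]
contact_force: [-0.0, -0.8, -0.1]
width: 0.0552
gripper_force: 0.0
```

```bash
python3 st.py
python3 - <<'E'
from h import *
for n,u0,u1,v0,v1,f in(('side',404,434,282,312,'s12'),('scene',178,208,156,184,'c12')):
    b,k=grab(n,f);g=cv2.cvtColor(b,cv2.COLOR_RGB2GRAY)
    print(n,u0,'expect underside, collar top, top:',[np.round(proj(k,[.5597,-.2168,z]),1).tolist() for z in(.136,.151,.163)])
    for v in range(v0,v1,2): print(v,' '.join('%3d'%x for x in g[v,u0:u1]))
E
```

```text
21.7 [ 0.5604 -0.2204  0.2563] F [-0.01 -0.77 -0.11] M [0.044 0.006 0.003] w 0.0552 q6 -0.822 yaw 0.3318
side 404 expect underside, collar top, top: [[417.1, 303.9], [418.1, 296.0], [418.9, 289.5]]
282 172 171 173 172 173 170 171 171 170 170 171 169 170 169 170 171 171 170 171 172 170 172 171 171 170 169 169 169 170 168
284 170 173 173 171 171 173 172 173 171 173 172 172 173 173 171 171 170 172 173 173 171 172 170 171 171 170 170 169 170 169
286 172 172 172 170 172 172 172 173 173 174 171 151 154 172 178 178 168 133 155 170 171 170 168 168 168 169 170 168 169 169
288 170 170 170 169 170 171 172 174 174 174 174 171 137  97  99  94  80 114 161 173 172 171 170 169 169 169 168 169 167 168
290 170 170 169 170 170 170 171 168 159 124 105 109 108  85  57  50  49  68 112 127 122 108 149 170 171 169 170 170 170 169
292 169 170 169 169 170 169 171 167 154 126 136 161 176 154 132 140 140 115 142 171 167 154 154 167 170 168 168 168 168 169
294 169 168 169 168 170 166 144 116 140 160 127  93  90  94 130 146 146 126  94  85  98 144 149 163 170 169 169 170 168 169
296 168 168 169 170 170 119 111 12
[... 2087 characters left out ...]
 139 148 157 156 153 146 126 117 115 111 151 156 157 157 156 158 157 159 158 158
174 157 155 151 149 132  87 104 108 109 108 116 120 127 131 129 124 115  92  64  89 149 158 159 159 159 158 159 158 158 158
176 160 158 158 157 141  82  48  52  65  80  85  89  94  90  77  74  70  65  49  62 114 155 160 161 160 160 160 158 158 158
178 159 158 158 157 148 109  47  41  45  54  59  62  77  73  70  69  63  57  57  46  69 115 152 158 159 159 159 159 159 158
180 159 159 160 159 157 135  69  40  42  47  54  65  65  68  83  72  63  70  65  53  38  42  73 121 153 158 158 158 158 159
182 159 160 160 157 136  60  37  40  50  60  77  74  75  93 105  97  86  85  74  54  50  50  49  59 105 154 159 160 161 160
```

The holder sits upright at home height: hole at side (419,289.5) and scene (188,166), both close to expected. The gripper is clear, so I'm handing in.

```bash
python3 -c "
from rig import manip
print(manip.sign_off())"
```

```text
the job is handed in; nothing more can be done
None
```

The ring holder is fully home in the collet, the nut reads about 0.126 N m above slack (finger-tight), the gripper is clear and the job is handed in; on the first pass I over-turned the nut to roughly 0.19–0.21 N m above slack, around the too-tight limit, then backed it off and tightened it again.

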